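# Park the sanding block in its freshly varnished lane

### The arm

A 6-joint arm with a two-finger parallel gripper is mounted at the origin on a cart in front of the work surface, level with it; the furniture and walls round the work are solid. World frame = base frame: x ahead of the robot, y to its left, z up, the work surface at z = 0. Lengths are in m, angles in rad, forces in N, time in s.
With the tool pointing down it reaches from about 0.275 to 0.825 m from the base axis. Payload 4.9 kg.
Tool frame: the origin (TCP) lies midway between the tips of the shut fingers; the grasp point (between the pads) lies r.hold_point_z behind it (r.hold_point_z is the distance from the TCP to the grasp point, in m); z points along the fingers, y is the line along which they close (so a half turn about z gives the same grasp; the last joint's range is limited). The gripper opens to 85 mm and grips with 20 to 120 N. Pads are 22 mm wide; open, the fingers measure 114 mm over their backs; the gripper's body (76 mm by 85 mm) begins 54 mm behind the grasp point. The pads swing forward as they close: fully open they stand 13 mm farther back than shut.
Start: joints at [0.981, 0.326, -0.193, 1.052, 0, 1.437], TCP at [0.242, 0.494, 0.231] pointing down, gripper open.
Joint ranges: [-2.65, 2.65], [-0.97, 1.79], [-1.3, 1.35], [-1.93, 2.1], [-1.47, 1.37], [-3.14, 3.14]. Speed limits (rad/s): [2.57, 2.57, 3.14, 3.14, 3.14, 3.14].

### API

Orientations are given as a unit quaternion [x, y, z, w].
In Python, from plant import state, vision, r gives the robot as it stands. The module is installed in compiled form; this text tells all that it offers.
- The arm moves only by the tool servo_tool, never from a script. Its argument "steps" is a list of rows, each a list of 7 numbers: the shift along the tool's x, y, z in cm, then the turn, a rotation vector about the tool's x, y, z in rad, then the closure, from -1 (fully open) to 1 (shut). A call has 1 to 10 rows; each row shifts and turns the commanded pose from where the row before left it, along the tool's axes as they then stand; what a row does not reach is not made up. A row lasts 1/8 s, in which the tool goes at most 62.5 mm and 10.7 degrees, less where a joint would pass 70% of its speed; a pose out of reach is approached as far as the arm can. A call with a gripper value outside its range is refused whole. The fingers move at their own pace and stop on an object; "newtons" is the grip in N (left out, the last holds). Time passes only in rows, so rows that do not move let the fingers close. It gives the time, the measured TCP pose, the force, the opening and the grip force at its end, in the units of the state.
- state(): the state, without advancing time (a new reading comes with each control period).
- vision.camera(name): name is "scene" or "top" or "wrist"; returns (picture, depth): 384x512x3 uint8, red, green, blue; 384x512 float32, m along the optical axis (not along the pixel's ray), 0 where there is no reading.
- vision.calibration(name): a dict with "fx", "fy", "cx", "cy" (pixels), "rvec" (rotation vector, rad) and "tvec" (3), from world to camera coordinates, as OpenCV has them; the wrist camera has in their place "tool_from_camera" (4x4, takes a point from camera to tool coordinates, whose origin is the TCP and whose axes are the flange's). Camera axes: x right, y down, z forward; pixel columns grow to the right and rows downward; lengths in m; the calibration is good to about 2 mm. The wrist camera is an equidistant fisheye: a pixel r from the principal point sees the ray r / f radians off the axis. A picture is of the moment at which its call begins: read the wrist's pose just before it. calibration takes no time and is no camera call.
- r.hand_in(): hands the job in; it is judged then, once.
The state is a dict: "t": time; "joints": joint angles; "joint_velocities": joint speeds; "effort": joint torques, N m; "eef_pos": TCP position; "ee_rot": TCP orientation; "ft_force": force on the tool from outside, world axes, zero at the start; "wrist_torque": the same for the moment, N m; "finger_gap": finger opening in m; "grasp_force": force on a finger pad.
Only numpy, scipy, OpenCV 4.12 (cv2) and the standard library are available. Lean on these libraries where they do the work, as an engineer would, in place of code of your own. Each camera call takes 0.05 s, during which the arm holds its last target. There are 200 camera calls.

### The job

Push the brown sanding block along the wooden rack board, down the lane between the two low rails, until it is fully home against the cork-faced stop. The varnish on the rails is still tacky, so neither the block nor the fingers may touch either rail. Only push the block with the outside of the fingers: do not take it between them, lift it or tip it, and leave the things standing around where they are.

Things in the scene. Friction and masses are not known exactly. Their poses are not given: they have to be found in the camera images.
- rack: fixed light-wood board, 140 (x) x 350 (y) x 18 mm thick, lying on the bench, turned by up to 0.3 rad. Origin: centre of its underside; z up. The lane runs towards its -y end (the robot's right), along its middle line x = 0. From y = +5 to +175 mm the board is bare: there the block starts, up to 30 mm off the middle line and turned by up to 0.3 rad
- lane_mouth (a point): middle of the lane's mouth on the board's top (rack x 0, y +5 mm, z 18 mm), axes as the rack's. From here the rails run 150 mm to the stop, with 65 mm clear between them
- stop_face (a point): middle of the stop's cork face, at the board's top (rack x 0, y -145 mm, z 18 mm), axes as the rack's. The stop is a wooden block 77 mm wide and 24 mm high across the lane's end. Pushed home, the sanding block's centre is 40 mm before this face (rack y -105 mm)
- rail_near: the rail at the robot's side of the lane (rack x from -38.5 to -32.5 mm), a wooden strip 6 wide x 150 long x 8 mm high on the board. Origin: centre of its underside
- rail_far: the same strip at the far side of the lane (rack x from +32.5 to +38.5 mm). Origin: centre of its underside
- block_center (a point): centre (half-way up) of the loose brown sanding block, cork, 49 (x) x 80 (y) x 26 mm high, thin dark underside, 0.06 to 0.13 kg; pushed low it slides without tipping. Its y axis is its long axis; its -y end looks towards the lane. On the board its centre is 31 mm above the bench and its top 44 mm; the rails' tops are 26 mm above the bench
- letter_on_rack: loose brass letter block 17 x 14 x 28 mm high, standing on the board outside the far rail; leave alone. Origin: centre of its underside
- round_brush: loose round bristle brush, 36 mm across and 36 mm high, on the bench beyond the far rail; leave alone. Origin: centre of its underside
- edge_wax: loose orange wax on a black pad, 44 x 52 x 28 mm high, on the bench beyond the far rail; leave alone. Origin: centre of its underside
- dowel: loose cork dowel standing upright, 21 mm across and 48 mm high, on the bench at the robot's side of the near rail; leave alone. Origin: centre of its underside
- gauge: loose wooden gauge strip lying flat, 26 x 105 x 9 mm high, on the bench at the robot's side of the near rail, along it; leave alone. Origin: centre of its underside

How it is judged:
At the end, for the whole second after the job is handed in: the block stands flat on the board inside the lane, between the rails and in line with them, its front end within 6 mm of the cork face of the stop, at rest (x of block_center in the frame of rack between -0.0085 and 0.0085 m and y of block_center in the frame of rack between -0.11 and -0.099 m and z of block_center in the frame of rack between 0.025 and 0.035 m and angle between block_center's own z axis and vertical below 0.08 rad and angle between the y axis of block_center and the y axis of rack, either way round below 0.25 rad and linear speed of block below 0.01 m/s); the robot touches nothing.
It fails at once if a rail is touched by the block or the fingers (contact force between any of rail_near, rail_far and anything else above 0.2 N).
It fails at once if the block is lifted more than 6 mm off the board (z of block_center in the frame of rack above 0.037 m).
It fails at once if the block is tipped (angle between block_center's own z axis and vertical above 0.15 rad).
It fails at once if the block is taken between the fingers (x of the grasp point in the frame of block_center between -0.018 and 0.018 m and y of the grasp point in the frame of block_center between -0.034 and 0.034 m and z of the grasp point in the frame of block_center below 0.028 m).
It fails at once if a thing standing around is moved more than 10 mm (distance of any of letter_on_rack, round_brush, edge_wax, dowel, gauge from where it was at the start of the episode above 0.01 m).
It also fails if it takes over 64 s, if anything falls off the work surface, if the arm or the gripper's body presses on something with over 40 N, if the wrist force passes 120 N, or if a joint passes its speed limit or range.

## Working session

There is one attempt and no reset: what is moved stays moved. The work goes in short steps, Python scripts to look and compute and a tool call to move; the robot and the scene stay as the last step left them, time stands still between calls to the robot, and variables do not carry over. Pictures are saved under pics/ and viewed, at most 12 in all, crops included, and the job is handed in when it is done.

Besides the shell and the picture viewer there is one more tool, called after "Request:" in YAML: its name, and indented under it one key for each argument. servo_tool: Moves the arm, as the interface text tells. Its arguments: {"type":"object","properties":{"steps":{"type":"array","items":{"type":"array","items":{"type":"number"}}},"newtons":{"type":"number"}},"required":["steps"]}

```bash
mkdir -p pics
cat > h.py <<'E'
import numpy as np, cv2
from plant import state, vision, r
from scipy.spatial.transform import Rotation as R
def cloud(name):
    img,d=vision.camera(name); c=vision.calibration(name)
    Rm,_=cv2.Rodrigues(np.array(c["rvec"],float)); t=np.array(c["tvec"],float).ravel()
    v,u=np.mgrid[0:384,0:512]
    P=np.stack([(u-c["cx"])/c["fx"]*d,(v-c["cy"])/c["fy"]*d,d],-1)
    W=(P-t)@Rm
    W[d==0]=np.nan
    return img,d,W,c
E
python3 - <<'E'
from h import *
s=state();print({k:np.round(v,3).tolist() for k,v in s.items()}, r.hold_point_z)
a=cloud('top');b=cloud('scene')
np.savez('v.npz',ti=a[0],tW=a[2],si=b[0],sW=b[2])
o=np.vstack([a[0],b[0]])[:,:,::-1]
cv2.imwrite('pics/top.png',a[0][:,:,::-1]);cv2.imwrite('pics/scene.png',b[0][:,:,::-1])
W=a[2]
for v in range(20,384,60): print([np.round(W[v,u],3).tolist() for u in range(30,512,110)])
E
```

```text
{'t': 0.0, 'joints': [0.981, 0.327, -0.194, 1.052, 0.0, 1.437], 'joint_velocities': [0.003, 0.001, 0.0, 0.0, -0.001, -0.001], 'effort': [-0.001, -44.34, 26.244, 0.016, -0.0, -0.0], 'eef_pos': [0.242, 0.493, 0.231], 'ee_rot': [0.226, 0.974, -0.001, -0.0], 'ft_force': [-0.209, 0.89, 0.386], 'wrist_torque': [0.056, -0.023, -0.035], 'grasp_force': 0.0, 'finger_gap': 0.085} 0.0187
[[0.928, 0.271, 0.051], [0.863, 0.048, 0.125], [0.896, -0.141, 0.05], [0.877, -0.346, 0.055], [0.862, -0.553, 0.052]]
[[0.784, 0.248, 0.093], [0.772, 0.06, 0.086], [0.774, -0.132, 0.05], [0.756, -0.331, 0.054], [0.746, -0.537, 0.041]]
[[0.666, 0.236, 0.114], [0.693, 0.082, 0.001], [0.677, -0.124, 0.0], [0.659, -0.329, 0.003], [0.644, -0.536, 0.0]]
[[0.593, 0.286, 0.0], [0.577, 0.085, 0.001], [0.557, -0.115, 0.021], [0.542, -0.311, 0.02], [0.53, -0.516, -0.001]]
[[0.484, 0.283, 0.0], [0.468, 0.088, 0.002], [0.452, -0.107, 0.003], [0.437, -0.301, 0.004], [0.422, -0.497, -0.001]]
[[0.38, 0.281, -0.0], [0.365, 0.091, -0.001], [0.349, -0.099, -0.022], [0.299, -0.445, -0.803], [0.27, -0.812, -0.807]]
[[0.196, 0.645, -0.805], [0.167, 0.291, -0.814], [0.154, -0.07, -0.701], [0.111, -0.422, -0.806], [0.082, -0.78, -0.81]]
```

View pics/top.png

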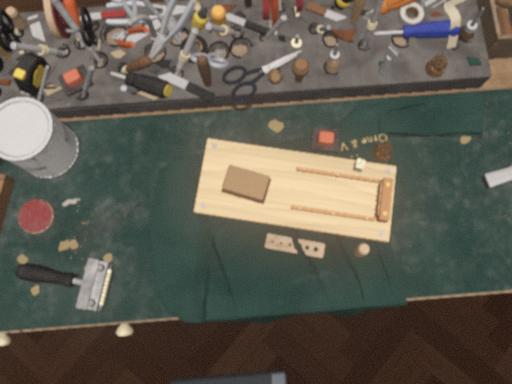

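View pics/scene.png

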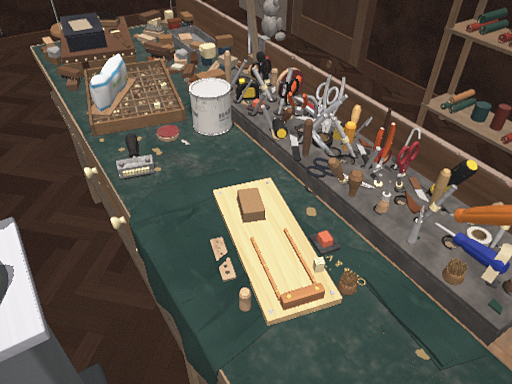

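The top view shows the board with corners near (207,140), (396,163), (389,240) and (195,213). The brown block is near (246,184), the lane between the rails runs to the stop near (385,200), and the dowel is near (362,250). The scene view shows the same layout. Next I'll measure the board and block.

```bash
cat >> h.py <<'E'
def rays(c,uv,z):
    K=np.array([[c["fx"],0,c["cx"]],[0,c["fy"],c["cy"]],[0,0,1.]])
    Rm,_=cv2.Rodrigues(np.array(c["rvec"],float)); t=np.array(c["tvec"],float).ravel()
    o=-Rm.T@t; uv=np.asarray(uv,float).reshape(-1,2)
    d=np.c_[uv,np.ones(len(uv))]@np.linalg.inv(K).T@Rm
    return o+d*((z-o[2])/d[:,2])[:,None]
def rect(xy):  # centre, (short,long), angle of long axis
    (c),(w,h),a=cv2.minAreaRect((np.asarray(xy)[:,:2]*1000).astype(np.float32))
    a=np.radians(a)
    if w>h: w,h=h,w; a+=np.pi/2
    a-=np.pi/2  # angle of long axis now measured from world y
    return np.array(c)/1000,(round(w,1),round(h,1)),(a+np.pi/2)%np.pi-np.pi/2
def biggest(m):
    cs,_=cv2.findContours(m.astype(np.uint8),cv2.RETR_EXTERNAL,cv2.CHAIN_APPROX_NONE)
    return max(cs,key=cv2.contourArea)
E
cat > m.py <<'E'
from h import *
D=np.load('v.npz')
for n,k,seed in (('top','t',(246,184)),('scene','s',(250,204))):
    im,W=D[k+'i'],D[k+'W']; c=vision.calibration(n); hsv=cv2.cvtColor(im,cv2.COLOR_RGB2HSV)
    print(n,'block hsv',hsv[seed[1],seed[0]],W[seed[1],seed[0]].round(3),'cam',(-cv2.Rodrigues(np.array(c["rvec"],float))[0].T@np.array(c["tvec"])).round(2))
    near=(W[...,0]>.3)&(W[...,0]<.75)&(W[...,1]>-.4)&(W[...,1]<.2)
    wood=near&(hsv[...,2]>100)&(hsv[...,0]<28)&(hsv[...,1]>40)
    wood=cv2.morphologyEx(wood.astype(np.uint8),cv2.MORPH_OPEN,np.ones((3,3)))
    b=biggest(wood); print('board',rect(rays(c,b,.018)))
    brd=np.zeros(im.shape[:2],np.uint8); cv2.drawContours(brd,[b],-1,1,-1)
    dark=(brd>0)&(hsv[...,2]<165)
    top=cv2.morphologyEx(((brd>0)&(W[...,2]>.036)&(W[...,2]<.052)&(hsv[...,2]<165)).astype(np.uint8),cv2.MORPH_OPEN,np.ones((3,3)))
    nl,lab,st,ce=cv2.connectedComponentsWithStats(top)
    for i in range(1,nl):
        if st[i,4]>60:
            q=biggest(lab==i); print('top comp',ce[i].round(),st[i,4],rect(rays(c,q,.044)))
    V=hsv[...,2]
    print('V row',V[seed[1],seed[0]-35:seed[0]+40:3])
E
python3 m.py
```

```text
top block hsv [ 15  95 188] [ 0.582 -0.11   0.042] cam [ 0.37 -0.12  0.87]
board (array([ 0.59827722, -0.20457535]), (202.1, 355.0), np.float64(1.3479524609989357))
V row [242 243 243 244 188 188 188 189 187 190 190 187 187 188 189 188 189 188
 186 147 245 247 247 247 248]
scene block hsv [ 15 109 197] [ 0.577 -0.123  0.044] cam [ 0.24 -0.65  0.62]
board (array([ 0.59182965, -0.2089621 ]), (189.2, 360.2), np.float64(1.3387392552078063))
V row [ 75 228 245 244 244 247 246 248  84 196 199 196 196 197 195 195 235 246
 246 246 246 243 243 247  71]
```

```bash
cat >> h.py <<'E'
def rect(xy):  # centre, short, long (mm), angle of long axis from world y (ccw +)
    p=cv2.boxPoints(cv2.minAreaRect((np.asarray(xy)[:,:2]*1000).astype(np.float32)))
    e=[p[1]-p[0],p[2]-p[1]]; l=[np.linalg.norm(x) for x in e]; L=e[int(np.argmax(l))]
    if L[1]<0: L=-L
    return p.mean(0)/1000,min(l),max(l),np.arctan2(-L[0],L[1])
E
cat > m.py <<'E'
from h import *
D=np.load('v.npz'); k3=np.ones((3,3))
for n,k in (('top','t'),('scene','s')):
    im,W=D[k+'i'],D[k+'W']; c=vision.calibration(n); hsv=cv2.cvtColor(im,cv2.COLOR_RGB2HSV).astype(int)
    near=(W[...,0]>.3)&(W[...,0]<.75)&(W[...,1]>-.45)&(W[...,1]<.2)
    wood=cv2.morphologyEx((near&(hsv[...,2]>215)&(hsv[...,0]<30)&(hsv[...,1]>30)).astype(np.uint8),cv2.MORPH_OPEN,k3)
    b=biggest(wood); print(n,'board',rect(rays(c,b,.018)))
    brd=np.zeros(im.shape[:2],np.uint8); cv2.drawContours(brd,[cv2.convexHull(b)],-1,1,-1)
    brown=cv2.morphologyEx(((brd>0)&(hsv[...,2]>165)&(hsv[...,2]<215)&(hsv[...,1]>70)).astype(np.uint8),cv2.MORPH_OPEN,k3)
    nl,lab,st,ce=cv2.connectedComponentsWithStats(brown)
    for i in range(1,nl):
        if st[i,4]>40:
            q=biggest(lab==i); print(' comp',ce[i].round(),st[i,4],rect(rays(c,q,.044)), 'as rail/stop 26/42mm', rect(rays(c,q,.026))[0],rect(rays(c,q,.042))[0])
E
python3 m.py
```

```text
top board (array([ 0.57417697, -0.19907755], dtype=float32), np.float32(141.18996), np.float32(347.8171), np.float32(-0.23014766))
 comp [245. 182.] 1060 (array([ 0.585841  , -0.10968678], dtype=float32), np.float32(44.98477), np.float32(75.80461), np.float32(-0.36713606)) as rail/stop 26/42mm [ 0.59045744 -0.10947499] [ 0.586354   -0.10966326]
 comp [384. 199.] 386 (array([ 0.53607714, -0.348     ], dtype=float32), np.float32(20.176157), np.float32(75.762566), np.float32(1.3311222)) as rail/stop 26/42mm [ 0.5396135  -0.35296136] [ 0.5364701  -0.34855127]
scene board (array([ 0.5716129, -0.2007736], dtype=float32), np.float32(139.0193), np.float32(350.0406), np.float32(-0.23126094))
 comp [251. 200.] 493 (array([ 0.58424497, -0.11255327], dtype=float32), np.float32(44.425655), np.float32(73.862076), np.float32(-0.36240014)) as rail/stop 26/42mm [ 0.59485084 -0.0958194 ] [ 0.5854234  -0.11069395]
```

Both views agree to within 3 mm: rack at (0.573, -0.200), turned -0.231 rad. In rack axes the block is at about x -9 mm, y +89 mm, turned -0.135 rad. I'll square and centre it first with a side push from the near side, then push it from its end.

Request:
servo_tool:
  steps:
    - [0, 0, 0, 0, 0, -0.1125, 0.1]
    - [0, 0, 0, 0, 0, -0.1125, 0.1]
    - [-2.9, -3.7, 0, 0, 0, 0, 0.1]
    - [-2.9, -3.7, 0, 0, 0, 0, 0.1]
    - [-2.9, -3.7, 0, 0, 0, 0, 0.1]
    - [-2.9, -3.7, 0, 0, 0, 0, 0.1]
    - [-2.9, -3.7, 0, 0, 0, 0, 0.1]
    - [-2.9, -3.7, 0, 0, 0, 0, 0.1]
    - [-2.9, -3.7, 0, 0, 0, 0, 0.1]
    - [-2.9, -3.7, 0, 0, 0, 0, 0.1]

```text
t: 1.35
eef_pos: [0.4005, 0.1512, 0.2311]
ee_rot: [0.115, 0.993, -0.0, -0.0]
ft_force: [1.0, 0.4, -0.4]
finger_gap: 0.0387
grasp_force: 0.0
```

Request:
servo_tool:
  steps:
    - [-2.9, -3.7, 0, 0, 0, 0, 0.1]
    - [-2.9, -3.7, 0, 0, 0, 0, 0.1]
    - [-2.9, -3.7, 0, 0, 0, 0, 0.1]
    - [-2.9, -3.7, 0, 0, 0, 0, 0.1]
    - [-2.9, -3.7, 0, 0, 0, 0, 0.1]
    - [-2.9, -3.0, 0, 0, 0, 0, 0.1]
    - [0, 0, 0, 0, 0, 0, 0.1]
    - [0, 0, 0, 0, 0, 0, 0.1]

```text
t: 2.35
eef_pos: [0.5197, -0.096, 0.2307]
ee_rot: [0.115, 0.993, 0.0, -0.001]
ft_force: [0.1, -0.2, 0.0]
finger_gap: 0.0384
grasp_force: 0.0
```

```bash
cat >> h.py <<'E'
O=np.array([.573,-.200]); TH=-.2305
X=np.array([np.cos(TH),np.sin(TH)]); Y=np.array([-np.sin(TH),np.cos(TH)])
def rk(p): p=np.asarray(p)[...,:2]-O; return np.stack([p@X,p@Y],-1)
def tool():
    s=state(); M=R.from_quat(s['ee_rot']).as_matrix()
    print('t',round(s['t'],2),'tcp rack mm',(rk(s['eef_pos'])*1000).round(1),'z',round(s['eef_pos'][2]*1000,1),'tool y vs rack y',round(float(np.arctan2(M[:2,1]@-X,M[:2,1]@Y)),3),'zaxis',M[:,2].round(3),'gap',round(s['finger_gap'],4),'F',np.round(s['ft_force'],1),'j',np.round(s['joints'],2))
    return s,M
E
python3 - <<'E'
from h import *
tool(); im,_=vision.camera('wrist'); cv2.imwrite('pics/w1.png',im[:,:,::-1]); c=vision.calibration('wrist'); print({k:np.round(v,3).tolist() for k,v in c.items()})
E
```

```text
t 2.35 tcp rack mm [-75.7  89. ] z 230.7 tool y vs rack y -0.0 zaxis [-0.002  0.001 -1.   ] gap 0.0384 F [ 0.1 -0.2  0. ] j [-0.32  0.29 -0.25  1.04  0.   -0.09]
{'fx': 297.319, 'fy': 297.319, 'cx': 251.092, 'cy': 194.593, 'tool_from_camera': [[-0.0, -0.949, -0.316, 0.081], [1.0, -0.0, -0.0, -0.0], [0.0, -0.316, 0.949, -0.142], [0.0, 0.0, 0.0, 1.0]]}
```

View pics/w1.png

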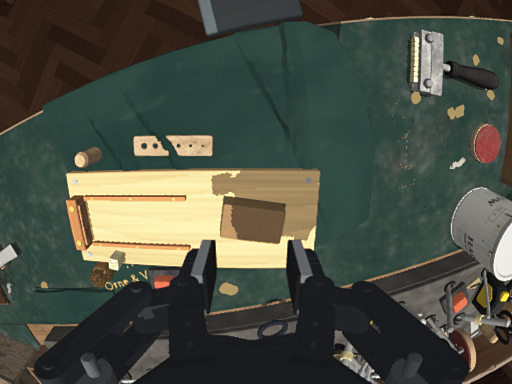

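The wrist view shows the block at (253,220), the rails near (135,198) and (140,246), the stop near (76,220), and the fingertips near (208,245) and (294,245). This closer view lets me refine the lane line and the block pose.

```bash
cat >> h.py <<'E'
def wray(uv,z,s):
    c=vision.calibration('wrist'); T=np.array(c["tool_from_camera"])
    q=(np.asarray(uv,float).reshape(-1,2)-[c["cx"],c["cy"]])/[c["fx"],c["fy"]]
    th=np.linalg.norm(q,axis=1); d=np.c_[q*(np.sin(th)/np.maximum(th,1e-9))[:,None],np.cos(th)]
    M=R.from_quat(s['ee_rot']).as_matrix(); o=M@T[:3,3]+s['eef_pos']; d=d@T[:3,:3].T@M.T
    return o+d*((z-o[2])/d[:,2])[:,None]
def line(p): # mean and angle from rack y
    p=rk(p)*1000; vx,vy,x0,y0=cv2.fitLine(p.astype(np.float32),cv2.DIST_HUBER,0,.01,.01).ravel()
    if vy<0: vx,vy=-vx,-vy
    return 'x at y=-70: %.1f, slope ang %.3f, y %.1f..%.1f'%(x0+(-70-y0)*vx/vy,np.arctan2(-vx,vy),p[:,1].min(),p[:,1].max())
E
python3 - <<'E'
from h import *
s=state(); im=cv2.imread('pics/w1.png')[:,:,::-1].copy(); hsv=cv2.cvtColor(im,cv2.COLOR_RGB2HSV).astype(int)
for p in [(253,220),(135,198),(140,246),(76,220),(150,220),(300,220)]: print(p,hsv[p[1],p[0]])
v,u=np.mgrid[0:384,0:512]
P=rk(wray(np.c_[u.ravel(),v.ravel()],.018,s)).reshape(384,512,2)*1000
onb=(abs(P[...,0])<68)&(abs(P[...,1])<172)
# block: dark brown
bl=onb&(P[...,1]>20)&(P[...,1]<160)&(hsv[...,2]<150)&(hsv[...,1]>60)
bl=cv2.morphologyEx(bl.astype(np.uint8),cv2.MORPH_OPEN,np.ones((3,3)))
q=biggest(bl); r_=rect(wray(q,.044,s)); print('block',rk(r_[0])*1000,r_[1:3],r_[3]-TH)
dark=onb&(hsv[...,2]<225)&(hsv[...,1]>110)
for nme,lo,hi in (('near',-48,-26),('far',26,52)):
    m=dark&(P[...,0]>lo)&(P[...,0]<hi)&(P[...,1]>-135)&(P[...,1]<0)
    uv=np.c_[u[m],v[m]]; print(nme,m.sum(),line(wray(uv,.024,s)))
bright=((hsv[...,2]>200)&(hsv[...,1]>30)&(hsv[...,1]<130)&(abs(P[...,0])<90)&(abs(P[...,1])<190)).astype(np.uint8)
q=biggest(bright); rr=rect(wray(q,.018,s)); print('board',rk(rr[0])*1000,rr[1:3],rr[3]-TH)
st=dark&(P[...,1]<-138)&(abs(P[...,0])<50); q=biggest(st); rr=rect(wray(q,.042,s)); print('stop',rk(rr[0])*1000,rr[1:3])
E
```

```text
(253, 220) [ 16 113 106]
(135, 198) [ 15 138 246]
(140, 246) [ 15 139 245]
(76, 220) [ 14 145 228]
(150, 220) [ 25  74 253]
(300, 220) [ 18 106 161]
block [-15.39817653  91.23733966] (np.float32(54.56112), np.float32(76.420425)) -0.12741624
near 184 x at y=-70: -40.0, slope ang 0.007, y -131.0..0.8
far 225 x at y=-70: 30.8, slope ang -0.000, y -130.6..1.4
board [  4.81554811 -14.09667977] (np.float32(152.17656), np.float32(319.44632)) -0.00071825087
stop [  -5.72399712 -138.4814813 ] (np.float32(31.405067), np.float32(81.73999))
```

Request:
servo_tool:
  steps:
    - [0, 0, 5, 0, 0, 0, 0.1]
    - [0, 0, 5, 0, 0, 0, 0.1]
    - [0, 0, 5, 0, 0, 0, 0.1]
    - [0, 0, 4, 0, 0, 0, 0.1]
    - [0, 0, 1, 0, 0, 0, 0.1]
    - [0, 0, 0.6, 0, 0, 0, 0.1]
    - [0, 0, 0, 0, 0, 0, 0.1]

```text
t: 3.28
eef_pos: [0.5214, -0.0965, 0.0264]
ee_rot: [0.115, 0.993, -0.0, 0.001]
ft_force: [0.2, -0.5, -0.4]
finger_gap: 0.038
grasp_force: 0.0
```

Request:
servo_tool:
  steps:
    - [-0.5, 0, 0, 0, 0, 0, 0.1]
    - [-0.5, 0, 0, 0, 0, 0, 0.1]
    - [-0.4, 0, 0, 0, 0, 0, 0.1]
    - [-0.3, 0, 0, 0, 0, 0, 0.1]
    - [-0.3, 0, 0, 0, 0, 0, 0.1]
    - [-0.3, 0, 0, 0, 0, 0, 0.1]
    - [-0.3, 0, 0, 0, 0, 0, 0.1]
    - [-0.3, 0, 0, 0, 0, 0, 0.1]
    - [0, 0, 0, 0, 0, 0, 0.1]

```text
t: 4.4
eef_pos: [0.5489, -0.1031, 0.0253]
ee_rot: [0.115, 0.993, 0.0, 0.0]
ft_force: [-0.8, -0.4, -0.0]
finger_gap: 0.0387
grasp_force: 0.0
```

```bash
cat > look.py <<'E'
from h import *
import sys
tool()
o=[]
for n in ('top','scene','wrist'):
    im,_=vision.camera(n); o.append(im[:,:,::-1])
t,s=o[0][100:270,160:440],o[1][160:340,180:400]
t=cv2.resize(t,None,fx=1.42,fy=1.42); s=cv2.resize(s,None,fx=1.8,fy=1.8)
C=np.zeros((600,800,3),np.uint8)
C[:t.shape[0],:t.shape[1]]=t; C[:s.shape[0],400:400+s.shape[1]]=s; w=cv2.resize(o[2],(330,248)); C[340:588,:330]=w
cv2.imwrite('pics/%s.png'%sys.argv[1],C)
E
python3 look.py p1
```

```text
t 4.4 tcp rack mm [-45.6  88.8] z 25.3 tool y vs rack y -0.0 zaxis [ 0.  0. -1.] gap 0.0387 F [-0.8 -0.4 -0. ] j [-0.32  0.56 -0.42  0.59  0.   -0.09]
```

View pics/p1.png

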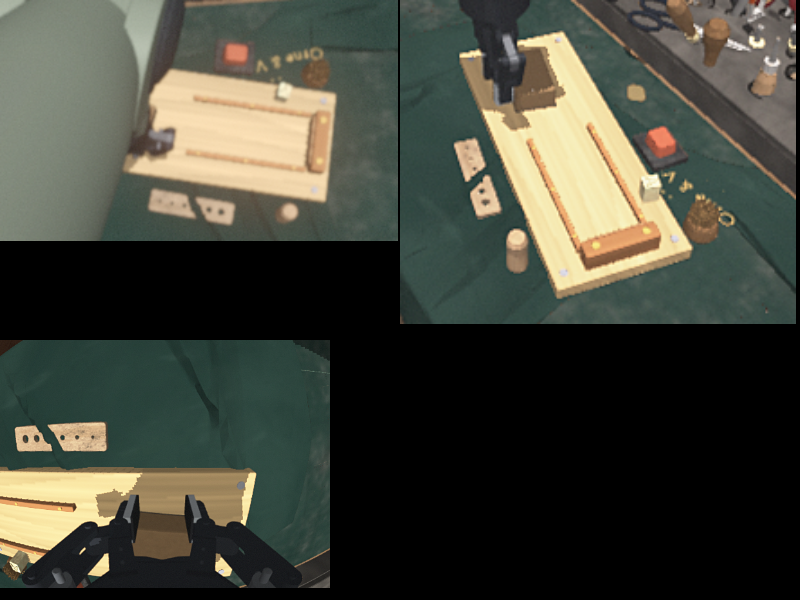

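The scene view shows the fingers against the block's near side, with the rails clear and nothing disturbed. I'll push 9 mm more, back off, rise, and look again.

Request:
servo_tool:
  steps:
    - [-0.3, 0, 0, 0, 0, 0, 0.1]
    - [-0.3, 0, 0, 0, 0, 0, 0.1]
    - [-0.2, 0, 0, 0, 0, 0, 0.1]
    - [-0.1, 0, 0, 0, 0, 0, 0.1]
    - [0, 0, 0, 0, 0, 0, 0.1]

```text
t: 5.18
eef_pos: [0.5576, -0.1052, 0.0253]
ee_rot: [0.115, 0.993, 0.0, 0.0]
ft_force: [-0.3, -0.7, -0.1]
finger_gap: 0.0385
grasp_force: 0.1
```

Request:
servo_tool:
  steps:
    - [1, 0, 0, 0, 0, 0, 0.1]
    - [2, 0, 0, 0, 0, 0, 0.1]
    - [1, 0, -4, 0, 0, 0, 0.1]
    - [0, 0, -5, 0, 0, 0, 0.1]
    - [0, 2, -5, 0, 0, 0, 0.5]
    - [0, 3, -5, 0, 0, 0, 0.5]
    - [0, 0, 0, 0, 0, 0, 0.5]

```text
t: 6.05
eef_pos: [0.5323, -0.0462, 0.2195]
ee_rot: [0.114, 0.993, -0.0, 0.004]
ft_force: [-0.1, 0.1, -0.9]
finger_gap: 0.0213
grasp_force: 0.0
```

```bash
cat > wl.py <<'E'
from h import *
import sys
s,_=tool(); im,_=vision.camera('wrist'); cv2.imwrite('pics/%s.png'%sys.argv[1],im[:,:,::-1]); hsv=cv2.cvtColor(im,cv2.COLOR_RGB2HSV).astype(int)
v,u=np.mgrid[0:384,0:512]; uv=np.c_[u.ravel(),v.ravel()]
P=rk(wray(uv,.018,s)).reshape(384,512,2)*1000; T=rk(wray(uv,.026,s)).reshape(384,512,2)*1000
onb=(abs(P[...,0])<66)&(abs(P[...,1])<172)
cam=s['eef_pos']+R.from_quat(s['ee_rot']).as_matrix()@np.array(vision.calibration('wrist')["tool_from_camera"])[:3,3]
print('cam rack',rk(cam)*1000,cam[2])
bl=onb&(P[...,1]>-140)&(hsv[...,2]<150)&(hsv[...,1]>95)&(hsv[...,0]<20)
bl=cv2.morphologyEx(bl.astype(np.uint8),cv2.MORPH_OPEN,np.ones((5,5)))
q=biggest(bl); a=wray(q,.044,s); r_=rect(a); print('block(top+side) on z44',rk(r_[0])*1000,r_[1:3],'ang',r_[3]-TH); 
print(' extents z44 mm',(rk(a)*1000).min(0).round(1),(rk(a)*1000).max(0).round(1))
dark=(hsv[...,1]>110)&(hsv[...,2]>120)
for nme,lo,hi in (('near',-48,-26),('far',26,52)):
    m=dark&(T[...,0]>lo)&(T[...,0]<hi)&(T[...,1]>-135)&(T[...,1]<0)&onb
    if m.sum()>30:
        t=T[m]; print(nme,m.sum(),line(wray(np.c_[u[m],v[m]],.026,s)),'edges',np.percentile(t[:,0],[3,97]).round(1))
E
python3 wl.py w2
```

```text
t 6.05 tcp rack mm [-74.8 140.4] z 219.5 tool y vs rack y 0.002 zaxis [ 0.008 -0.001 -1.   ] gap 0.0213 F [-0.1  0.1 -0.9] j [-0.23  0.3  -0.26  1.    0.    0.  ]
cam rack [-157.23868377  139.88536069] 0.36136650526148717
block(top+side) on z44 [-14.50061113  94.98991874] (np.float32(39.98314), np.float32(72.33757)) ang -0.023424223
 extents z44 mm [-34.7  59.1] [  6.2 131. ]
near 459 x at y=-70: -38.7, slope ang 0.002, y -135.0..-0.1 edges [-42.9 -34.7]
far 417 x at y=-70: 32.1, slope ang -0.002, y -135.0..-0.0 edges [26.7 36. ]
```

View pics/w2.png

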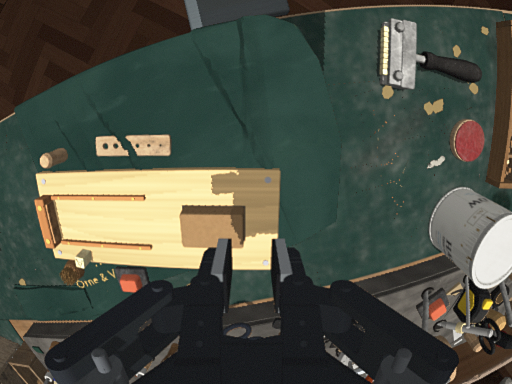

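The block now sits nearly parallel to the lane (-0.02 rad), at px (212,225). Next I'll go behind its +y end and turn the tool 90°, so the wrist camera looks down the lane.

Request:
servo_tool:
  steps:
    - [-3.7, 1, 0, 0, 0, 0, 0.7]
    - [-3.7, 1, 0, 0, 0, 0.15, 0.7]
    - [0, 0, 0, 0, 0, 0.16, 0.7]
    - [0, 0, 0, 0, 0, 0.16, 0.7]
    - [0, 0, 0, 0, 0, 0.16, 0.7]
    - [0, 0, 0, 0, 0, 0.16, 0.7]
    - [0, 0, 0, 0, 0, 0.16, 0.7]
    - [0, 0, 0, 0, 0, 0.16, 0.7]
    - [0, 0, 0, 0, 0, 0.16, 0.7]
    - [0, 0, 0, 0, 0, 0.16, 0.7]

```text
t: 7.35
eef_pos: [0.605, -0.0452, 0.213]
ee_rot: [0.74, 0.672, -0.001, -0.001]
ft_force: [-0.9, -0.5, 0.2]
finger_gap: 0.0127
grasp_force: 0.0
```

Request:
servo_tool:
  steps:
    - [0, 0, 0, 0, 0, 0.14, 0.7]
    - [2, 0, 0, 0, 0, 0, 0.7]
    - [2, 0, 0, 0, 0, 0, 0.7]
    - [0, 0, 0, 0, 0, 0, 0.7]
    - [0, 0, 0, 0, 0, 0, 0.7]

```text
t: 7.98
eef_pos: [0.6156, -0.0054, 0.2151]
ee_rot: [0.783, 0.622, -0.0, 0.0]
ft_force: [-0.3, 0.1, -0.0]
finger_gap: 0.0129
grasp_force: 0.0
```

```bash
python3 wl.py w3
```

```text
t 7.97 tcp rack mm [ -3.  199.2] z 215.1 tool y vs rack y -1.569 zaxis [-0. -0. -1.] gap 0.0129 F [-0.3  0.1 -0. ] j [-0.13  0.46 -0.03  1.08 -0.    1.67]
cam rack [ -3.40721981 280.069754  ] 0.357548609493092
block(top+side) on z44 [ -1.3546558  136.14587191] (np.float32(10.274626), np.float32(43.153423)) ang 1.5718232
 extents z44 mm [-22.9 131. ] [ 20.2 141.3]
```

View pics/w3.png

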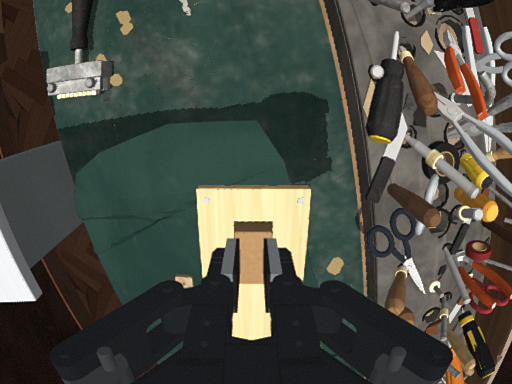

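The block's back face is at px rows 221-232, columns 234-272, and the board edges are at about columns 197 and 310, so the block looks centred. I'll put numbers on that from the same picture.

Run:
```python
from h import *
s=state(); im=cv2.imread('pics/w3.png'); hsv=cv2.cvtColor(im,cv2.COLOR_BGR2HSV).astype(int)
for row in (196,202,208,214):
    m=np.where((hsv[row,150:350,2]>150)&(hsv[row,150:350,1]>30)&(hsv[row,150:350,0]<35)&(hsv[row,150:350,0]>10))[0]+150
    p=rk(wray([[m[0]-.5,row],[m[-1]+.5,row]],.018,s))*1000; print(row,m[0],m[-1],p.round(1).tolist(),'mid',p[:,0].mean().round(2))
g=im[:,:,2].astype(float)
for row in (225,228,231):
    print(row,'R',g[row,226:282].astype(int).tolist())
print('col 252',g[212:250,252].astype(int).tolist())
print('col 240',g[212:240,240].astype(int).tolist(),'col 266',g[212:240,266].astype(int).tolist())
print('z44 at col edges row233',rk(wray([[233.5,233],[272.5,233]],.044,s))*1000,'z18 row221',rk(wray([[233.5,221],[272.5,221]],.018,s))*1000)
```

```text
196 197 310 [[-69.6, 164.9], [69.6, 165.0]] mid -0.01
202 197 309 [[-70.1, 157.1], [68.8, 157.2]] mid -0.61
208 197 309 [[-70.5, 149.2], [69.4, 149.3]] mid -0.58
214 198 308 [[-69.8, 141.2], [68.7, 141.3]] mid -0.56
225 R [253, 252, 252, 253, 253, 254, 253, 184, 82, 80, 85, 86, 84, 86, 86, 84, 84, 86, 83, 85, 84, 87, 86, 84, 87, 82, 84, 85, 86, 85, 86, 83, 82, 85, 84, 86, 84, 83, 84, 85, 86, 85, 86, 86, 81, 72, 129, 253, 255, 254, 254, 254, 254, 254, 254, 254]
228 R [253, 252, 252, 253, 253, 254, 255, 255, 106, 77, 82, 86, 85, 85, 85, 85, 87, 86, 87, 86, 85, 85, 85, 85, 86, 84, 87, 86, 87, 87, 86, 84, 87, 83, 83, 84, 86, 85, 86, 86, 84, 84, 87, 86, 79, 88, 210, 255, 255, 254, 254, 254, 254, 254, 254, 254]
231 R [253, 252, 252, 253, 253, 253, 255, 255, 111, 107, 123, 123, 119, 120, 124, 123, 121, 119, 120, 118, 120, 118, 120, 122, 119, 117, 112, 115, 118, 120, 120, 114, 111, 114, 118, 117, 118, 117, 112, 116, 113, 115, 118, 120, 107, 86, 158, 255, 255, 254, 254, 254, 254, 254, 254, 254]
col 252 [253, 253, 253, 253, 253, 253, 253, 255, 255, 175, 80, 80, 85, 84, 84, 88, 87, 86, 84, 112, 180, 200, 199, 197, 197, 199, 203, 203, 205, 204, 203, 202, 202, 201, 202, 201, 202, 203]
col 240 [254, 254, 254, 254, 254, 254, 254, 255, 255, 195, 71, 77, 84, 86, 83, 84, 85, 83, 88, 124, 180, 202, 203, 201, 201, 203, 205, 207] col 266 [254, 254, 254, 254, 254, 254, 254, 255, 255, 205, 78, 77, 84, 86, 85, 84, 84, 85, 83, 113, 174, 175, 201, 203, 201, 187, 109, 48]
z44 at col edges row233 [[-23.57917397 128.0460822 ]
 [ 22.05905331 128.0545559 ]] z18 row221 [[-24.89918281 132.08799439]
 [ 23.68556324 132.10790508]]
```

Relative to the board centre, the block's back end is within 0.5 mm sideways, at y ≈ 131 mm, and square to about 0.02 rad. I'll shift the tool 2.7 mm onto the middle line, lower it behind the block, and push to just before the mouth.

Request:
servo_tool:
  steps:
    - [0, 0.27, 4, 0, 0, 0, 0.7]
    - [0, 0, 5, 0, 0, 0, 0.7]
    - [0, 0, 5, 0, 0, 0, 0.7]
    - [0, 0, 4, 0, 0, 0, 0.7]
    - [0, 0, 1.1, 0, 0, 0, 0.7]
    - [0, 0, 0, 0, 0, 0, 0.7]

```text
t: 8.78
eef_pos: [0.6183, -0.0067, 0.0244]
ee_rot: [0.784, 0.621, -0.0, -0.0]
ft_force: [0.1, -0.1, 0.3]
finger_gap: 0.0126
grasp_force: 0.0
```

Request:
servo_tool:
  steps:
    - [-2, 0, 0, 0, 0, 0, 0.7]
    - [-2, 0, 0, 0, 0, 0, 0.7]
    - [-1, 0, 0, 0, 0, 0, 0.7]
    - [-0.4, 0, 0, 0, 0, 0, 0.7]
    - [-0.4, 0, 0, 0, 0, 0, 0.7]
    - [-0.4, 0, 0, 0, 0, 0, 0.7]
    - [-0.4, 0, 0, 0, 0, 0, 0.7]
    - [-0.4, 0, 0, 0, 0, 0, 0.7]
    - [-0.4, 0, 0, 0, 0, 0, 0.7]
    - [0, 0, 0, 0, 0, 0, 0.7]

```text
t: 10.02
eef_pos: [0.6011, -0.0791, 0.0241]
ee_rot: [0.784, 0.621, -0.0, 0.0]
ft_force: [0.5, -0.9, -0.5]
finger_gap: 0.0127
grasp_force: 0.0
```

```bash
python3 look.py p2
```

```text
t 10.03 tcp rack mm [ -0.2 124.1] z 24.1 tool y vs rack y -1.571 zaxis [-0.001 -0.001 -1.   ] gap 0.0127 F [ 0.5 -0.9 -0.5] j [-0.25  0.63 -0.28  0.66 -0.    1.55]
```

View pics/p2.png

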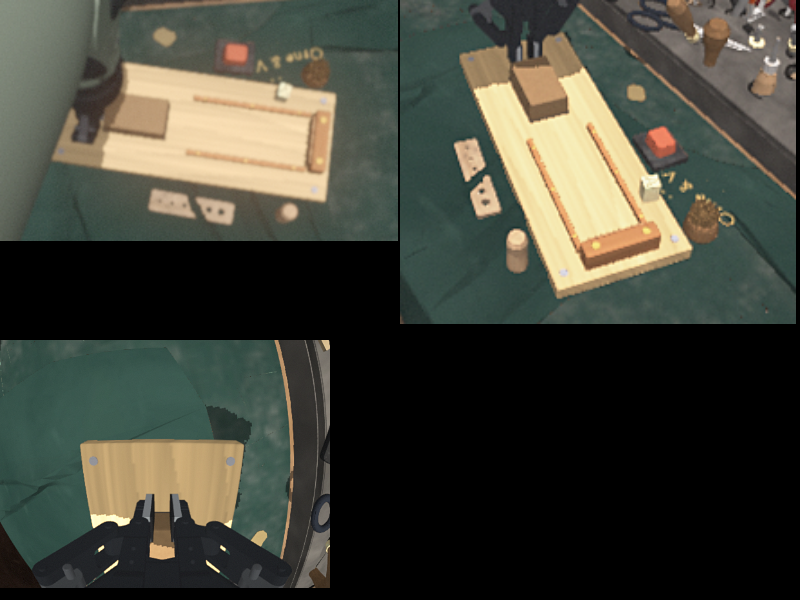

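The scene view shows the block's top fully, with the fingers behind its end at about (530,50), the mouth still ahead and the rails clear. I'll measure the block against the rails in both fixed views.

```bash
cat > ms.py <<'E'
from h import *
tool(); v,u=np.mgrid[0:384,0:512]; uv=np.c_[u.ravel(),v.ravel()]
for n in ('top','scene'):
    im,_=vision.camera(n); c=vision.calibration(n); hsv=cv2.cvtColor(im,cv2.COLOR_RGB2HSV).astype(int)
    T=rk(rays(c,uv,.026)).reshape(384,512,2)*1000; P=rk(rays(c,uv,.044)).reshape(384,512,2)*1000
    mid=[]
    for lo,hi in ((-48,-24),(24,48)):
        m=(T[...,0]>lo)&(T[...,0]<hi)&(T[...,1]>-125)&(T[...,1]<0)&(hsv[...,1]>105)&(hsv[...,0]<22)&(hsv[...,2]>150)
        vx,vy,x0,y0=cv2.fitLine(T[m].astype(np.float32),cv2.DIST_HUBER,0,.01,.01).ravel(); mid.append((x0+(-62-y0)*vx/vy,vx/vy,m.sum()))
    lx=(mid[0][0]+mid[1][0])/2; sl=(mid[0][1]+mid[1][1])/2
    print(n,'rails x',np.round(mid,3).tolist(),'lane mid %.1f ang %.3f'%(lx,-sl))
    m=(abs(P[...,0])<45)&(P[...,1]>-138)&(P[...,1]<150)&(hsv[...,2]>160)&(hsv[...,2]<215)&(hsv[...,1]>70)&(hsv[...,0]<22)
    m=cv2.morphologyEx(m.astype(np.uint8),cv2.MORPH_OPEN,np.ones((3,3)))
    q=biggest(m); g=rect(rays(c,q,.044)); p=rk(g[0])*1000; e=rk(rays(c,q,.044))*1000
    # long sides by line fit
    sides=[]
    for sgn in (-1,1):
        ys=np.arange(e[:,1].min()+8,e[:,1].max()-8,4)
        s=[e[abs(e[:,1]-y)<3][:,0] for y in ys]; xs=np.array([sgn*(sgn*a).max() if len(a) else np.nan for a in s]); ok=~np.isnan(xs)
        k=np.polyfit(ys[ok],xs[ok],1); sides.append((np.polyval(k,ys.mean()),k[0]))
    print('  block top: rect',p.round(1),np.round(g[1:3],1),'ang %.3f'%(g[3]-TH),'| sides x %.1f %.1f ang %.3f %.3f'%(sides[0][0],sides[1][0],-sides[0][1],-sides[1][1]),'y %.1f..%.1f'%(e[:,1].min(),e[:,1].max()),'=> off lane %.1f'%((sides[0][0]+sides[1][0])/2-lx))
E
python3 ms.py
```

```text
t 10.18 tcp rack mm [ -0.3 124.5] z 24.1 tool y vs rack y -1.571 zaxis [-0. -0. -1.] gap 0.0124 F [-0.2 -0.1  0.5] j [-0.25  0.63 -0.28  0.66 -0.    1.55]
top rails x [[-37.111, 0.003, 138.0], [33.507, 0.001, 155.0]] lane mid -1.8 ang -0.002
  block top: rect [-1.1 66.2] [44.7 65.5] ang 0.004 | sides x -22.8 20.8 ang 0.001 0.004 y 33.4..98.9 => off lane 0.8
scene rails x [[-37.069, -0.002, 193.0], [33.942, 0.001, 185.0]] lane mid -1.6 ang 0.000
  block top: rect [-1.2 62.8] [52.9 60.2] ang -0.195 | sides x -23.0 22.7 ang 0.004 -0.249 y 34.1..97.2 => off lane 1.4
```

The block is square to the lane (0.003 rad), under 1.5 mm off its middle, with its front at y ≈ +33. I'll continue straight into the lane and check partway.

Request:
servo_tool:
  steps:
    - [-0.4, 0, 0, 0, 0, 0, 0.7]
    - [-0.5, 0, 0, 0, 0, 0, 0.7]
    - [-0.5, 0, 0, 0, 0, 0, 0.7]
    - [-0.5, 0, 0, 0, 0, 0, 0.7]
    - [-0.5, 0, 0, 0, 0, 0, 0.7]
    - [-0.5, 0, 0, 0, 0, 0, 0.7]
    - [-0.5, 0, 0, 0, 0, 0, 0.7]
    - [-0.5, 0, 0, 0, 0, 0, 0.7]
    - [-0.5, 0, 0, 0, 0, 0, 0.7]
    - [-0.4, 0, 0, 0, 0, 0, 0.7]

```text
t: 11.52
eef_pos: [0.5904, -0.1256, 0.0243]
ee_rot: [0.784, 0.621, -0.0, 0.0]
ft_force: [0.6, 0.5, -0.6]
finger_gap: 0.0129
grasp_force: 0.2
```

```bash
python3 ms.py
```

```text
t 11.53 tcp rack mm [-0.  76.4] z 24.3 tool y vs rack y -1.57 zaxis [ 0. -0. -1.] gap 0.0129 F [ 0.6  0.5 -0.6] j [-0.33  0.63 -0.29  0.65 -0.    1.47]
top rails x [[-37.074, 0.001, 126.0], [33.42, -0.001, 139.0]] lane mid -1.8 ang 0.000
  block top: rect [ 2.5 21.2] [51.9 66.9] ang 0.003 | sides x -23.1 22.6 ang -0.010 0.151 y -12.3..54.6 => off lane 1.6
scene rails x [[-37.06, 0.001, 200.0], [33.849, -0.0, 184.0]] lane mid -1.6 ang -0.000
  block top: rect [ 6.8 37.6] [ 59.6 103.5] ang -0.012 | sides x -10.3 30.7 ang -0.621 -0.239 y -14.0..89.0 => off lane 11.8
```

Only the rail edges merged into the masks. The clean near side reads -23.1 mm at -0.01 rad, so there is still at least 7 mm clear on each side. Continuing.

Request:
servo_tool:
  steps:
    - [-0.4, 0, 0, 0, 0, 0, 0.7]
    - [-0.5, 0, 0, 0, 0, 0, 0.7]
    - [-0.5, 0, 0, 0, 0, 0, 0.7]
    - [-0.5, 0, 0, 0, 0, 0, 0.7]
    - [-0.5, 0, 0, 0, 0, 0, 0.7]
    - [-0.5, 0, 0, 0, 0, 0, 0.7]
    - [-0.5, 0, 0, 0, 0, 0, 0.7]
    - [-0.5, 0, 0, 0, 0, 0, 0.7]
    - [-0.5, 0, 0, 0, 0, 0, 0.7]
    - [-0.4, 0, 0, 0, 0, 0, 0.7]

```text
t: 12.88
eef_pos: [0.5795, -0.1723, 0.0243]
ee_rot: [0.784, 0.621, 0.0, -0.0]
ft_force: [1.3, 1.8, 1.3]
finger_gap: 0.0132
grasp_force: 0.7
```

```bash
python3 ms.py; python3 look.py p3
```

```text
t 12.88 tcp rack mm [-0.  28.5] z 24.3 tool y vs rack y -1.57 zaxis [ 0.  0. -1.] gap 0.0132 F [1.3 1.8 1.3] j [-0.41  0.63 -0.29  0.66  0.    1.39]
top rails x [[-37.179, 0.003, 24.0], [33.39, 0.001, 30.0]] lane mid -1.9 ang -0.002
t 12.93 tcp rack mm [ 0. 28.] z 24.3 tool y vs rack y -1.571 zaxis [-0. -0. -1.] gap 0.0127 F [0.2 0.1 0.2] j [-0.41  0.63 -0.29  0.66 -0.    1.39]Traceback (most recent call last):
  File "ms.py", line 20, in <module>
    k=np.polyfit(ys[ok],xs[ok],1); sides.append((np.polyval(k,ys.mean()),k[0]))
    raise TypeError("expected non-empty vector for x")
TypeError: expected non-empty vector for x
```

View pics/p3.png

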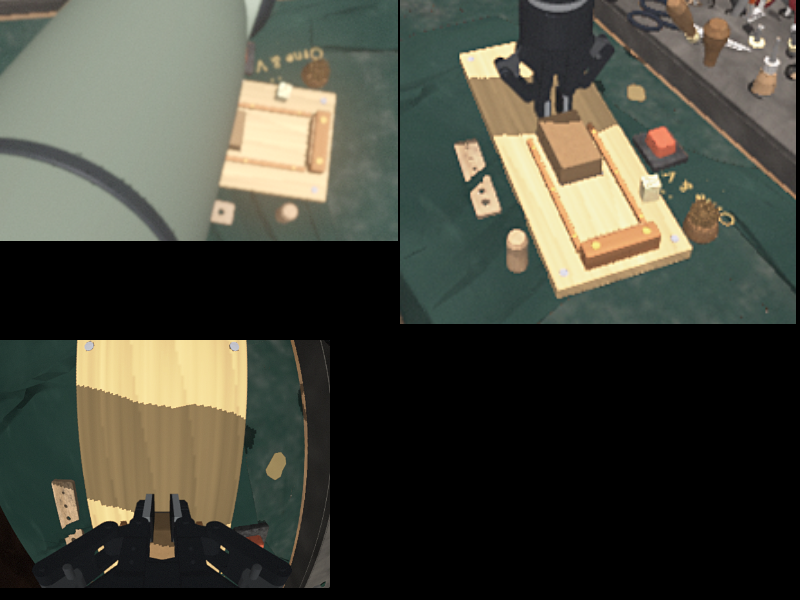

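The block is inside the lane at about (570,148) in the scene crop, parallel to the rails with clear gaps on both sides. Continuing.

Request:
servo_tool:
  steps:
    - [-0.4, 0, 0, 0, 0, 0, 0.7]
    - [-0.5, 0, 0, 0, 0, 0, 0.7]
    - [-0.5, 0, 0, 0, 0, 0, 0.7]
    - [-0.5, 0, 0, 0, 0, 0, 0.7]
    - [-0.5, 0, 0, 0, 0, 0, 0.7]
    - [-0.5, 0, 0, 0, 0, 0, 0.7]
    - [-0.5, 0, 0, 0, 0, 0, 0.7]
    - [-0.5, 0, 0, 0, 0, 0, 0.7]
    - [-0.5, 0, 0, 0, 0, 0, 0.7]
    - [-0.4, 0, 0, 0, 0, 0, 0.7]

```text
t: 14.32
eef_pos: [0.5685, -0.219, 0.0243]
ee_rot: [0.784, 0.621, 0.0, -0.0]
ft_force: [0.3, -0.5, -0.9]
finger_gap: 0.0128
grasp_force: 0.3
```

```bash
cat > ck.py <<'E'
from h import *
import sys
tool(); im,d=vision.camera('scene'); c=vision.calibration('scene'); cv2.imwrite('pics/%s.png'%sys.argv[1],cv2.resize(im[190:320,200:370,::-1],None,fx=4.5,fy=4.5))
v,u=np.mgrid[0:384,0:512]; uv=np.c_[u.ravel(),v.ravel()]
P=rk(rays(c,uv,.044)).reshape(384,512,2)*1000; hsv=cv2.cvtColor(im,cv2.COLOR_RGB2HSV).astype(int)
m=(abs(P[...,0])<30)&(P[...,1]>-140)&(P[...,1]<60)&(hsv[...,2]>170)&(hsv[...,2]<212)&(hsv[...,1]>80)&(hsv[...,1]<135)&(hsv[...,0]<22)
m=cv2.morphologyEx(m.astype(np.uint8),cv2.MORPH_OPEN,np.ones((3,3))); q=biggest(m); e=P[q[:,0,1],q[:,0,0]]
print('y',e[:,1].min(),e[:,1].max())
f=[(x,e[abs(e[:,0]-x)<2.5][:,1].min()) for x in range(-16,17,4)]; k=np.polyfit(*np.array(f).T,1); print('front y at x0 %.1f ang %.3f'%(k[1],k[0]))
for sgn in (-1,1):
    f=[(y,sgn*(sgn*e[abs(e[:,1]-y)<2.5][:,0]).max()) for y in np.arange(e[:,1].min()+8,e[:,1].min()+50,4)]; k=np.polyfit(*np.array(f).T,1); print('side x %.1f ang %.3f'%(np.mean([b for a,b in f]),-k[0]))
E
python3 ck.py c1
```

```text
t 14.32 tcp rack mm [ -0.  -19.6] z 24.3 tool y vs rack y -1.57 zaxis [-0.  0. -1.] gap 0.0128 F [ 0.3 -0.5 -0.9] j [-0.49  0.63 -0.27  0.66  0.    1.31]
y -34.15724456094727 -12.544091939963492Traceback (most recent call last):
  File "ck.py", line 9, in <module>
    f=[(x,e[abs(e[:,0]-x)<2.5][:,1].min()) for x in range(-16,17,4)]; k=np.polyfit(*np.array(f).T,1); print('front y at x0 %.1f ang %.3f'%(k[1],k[0]))
          ~~~~~~~~~~~~~~~~~~~~~~~~~~~~~^^
    return umr_minimum(a, axis, None, out, keepdims, initial, where)
ValueError: zero-size array to reduction operation minimum which has no identity
```

View pics/c1.png

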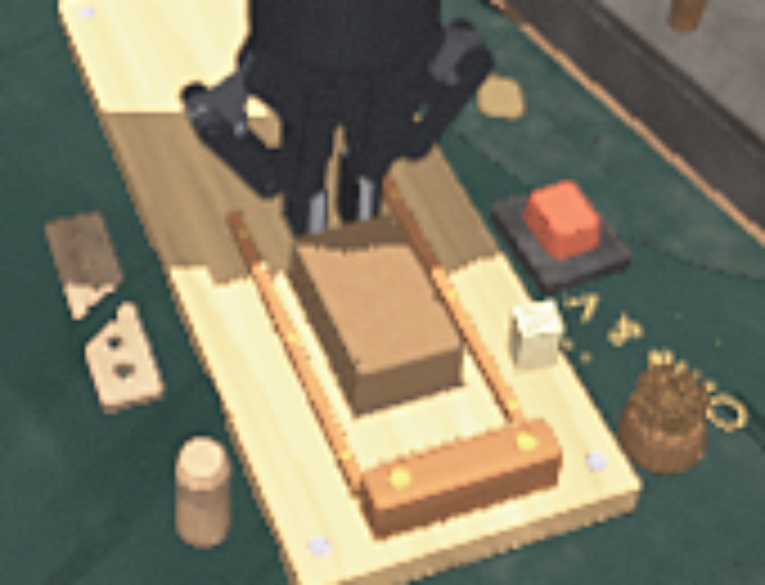

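The block is in line, with clear gaps to both rails and its front edge parallel to the stop. About 34 mm remain.

Request:
servo_tool:
  steps:
    - [-0.4, 0, 0, 0, 0, 0, 0.7]
    - [-0.4, 0, 0, 0, 0, 0, 0.7]
    - [-0.4, 0, 0, 0, 0, 0, 0.7]
    - [-0.4, 0, 0, 0, 0, 0, 0.7]
    - [-0.4, 0, 0, 0, 0, 0, 0.7]
    - [-0.3, 0, 0, 0, 0, 0, 0.7]
    - [-0.3, 0, 0, 0, 0, 0, 0.7]
    - [-0.2, 0, 0, 0, 0, 0, 0.7]
    - [-0.1, 0, 0, 0, 0, 0, 0.7]
    - [0, 0, 0, 0, 0, 0, 0.7]

```text
t: 15.62
eef_pos: [0.5619, -0.2471, 0.0243]
ee_rot: [0.784, 0.621, -0.0, 0.0]
ft_force: [-0.7, 0.8, 0.4]
finger_gap: 0.0126
grasp_force: 0.2
```

Request:
servo_tool:
  steps:
    - [-0.1, 0, 0, 0, 0, 0, 0.7]
    - [-0.1, 0, 0, 0, 0, 0, 0.7]
    - [0, 0, 0, 0, 0, 0, 0.7]

```text
t: 16.0
eef_pos: [0.5615, -0.249, 0.0243]
ee_rot: [0.784, 0.621, -0.0, 0.0]
ft_force: [0.5, 0.0, 0.8]
finger_gap: 0.0126
grasp_force: 0.4
```

```bash
sed -i '3,$d' ck.py
cat >> ck.py <<'E'
tool(); im,d=vision.camera('scene'); cv2.imwrite('pics/%s.png'%sys.argv[1],cv2.resize(im[220:320,240:370,::-1],None,fx=5.5,fy=5.5))
E
python3 ck.py c2
```

```text
t 16.0 tcp rack mm [  0.  -50.3] z 24.3 tool y vs rack y -1.57 zaxis [-0. -0. -1.] gap 0.0126 F [0.5 0.  0.8] j [-0.54  0.64 -0.26  0.67 -0.    1.26]
```

View pics/c2.png

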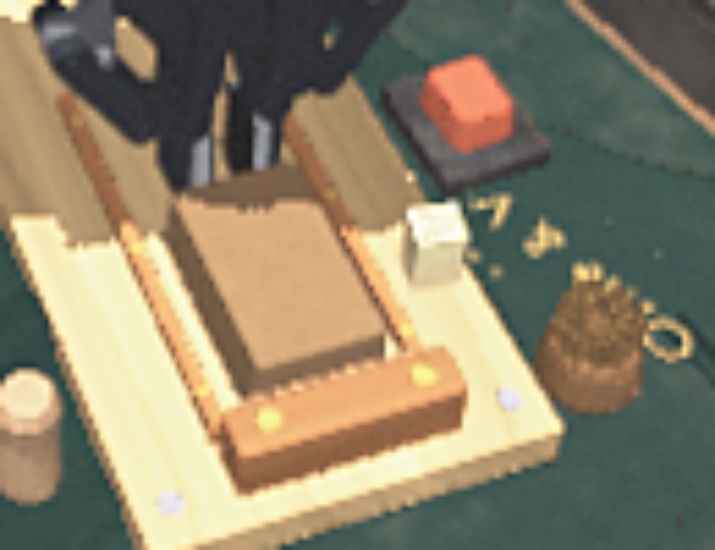

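The block's front is just short of the stop, still straight. I'll close the last few millimetres in 1 mm steps and watch the force.

Request:
servo_tool:
  steps:
    - [-0.1, 0, 0, 0, 0, 0, 0.7]
    - [-0.1, 0, 0, 0, 0, 0, 0.7]
    - [0, 0, 0, 0, 0, 0, 0.7]

```text
t: 16.42
eef_pos: [0.561, -0.251, 0.0243]
ee_rot: [0.784, 0.621, -0.0, 0.0]
ft_force: [-0.0, 1.0, 0.8]
finger_gap: 0.0128
grasp_force: 0.4
```

Request:
servo_tool:
  steps:
    - [-0.1, 0, 0, 0, 0, 0, 0.7]
    - [0, 0, 0, 0, 0, 0, 0.7]

```text
t: 16.68
eef_pos: [0.5608, -0.2519, 0.0243]
ee_rot: [0.784, 0.621, -0.0, 0.0]
ft_force: [0.5, 0.5, 1.0]
finger_gap: 0.0128
grasp_force: 0.4
```

Request:
servo_tool:
  steps:
    - [-0.1, 0, 0, 0, 0, 0, 0.7]
    - [0, 0, 0, 0, 0, 0, 0.7]

```text
t: 16.92
eef_pos: [0.5607, -0.2522, 0.0243]
ee_rot: [0.783, 0.621, 0.001, -0.0]
ft_force: [0.9, 4.0, 2.1]
finger_gap: 0.0129
grasp_force: 1.9
```

```bash
python3 ck.py c3
```

```text
t 16.93 tcp rack mm [ -0.  -53.7] z 24.3 tool y vs rack y -1.57 zaxis [ 0.     0.001 -1.   ] gap 0.0129 F [0.9 4.  2.1] j [-0.54  0.64 -0.26  0.67  0.    1.26]
```

View pics/c3.png

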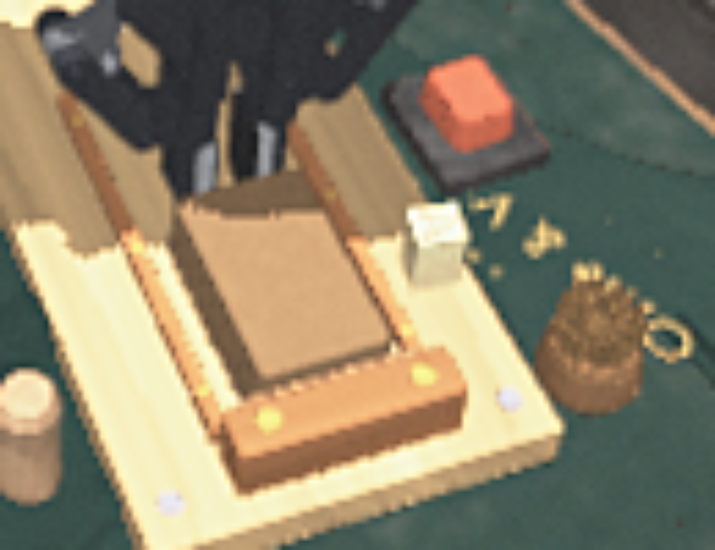

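The force rises to 4 N at TCP y = -53.7, against a predicted -54, so the block is home. I'll back straight off along the lane, rise, and check.

Request:
servo_tool:
  steps:
    - [0.2, 0, 0, 0, 0, 0, 0.7]
    - [0.5, 0, 0, 0, 0, 0, 0.7]
    - [1, 0, 0, 0, 0, 0, 0.7]
    - [1.5, 0, 0, 0, 0, 0, 0.7]
    - [1, 0, -2, 0, 0, 0, 0.7]
    - [0, 0, -4, 0, 0, 0, 0.7]
    - [0, 0, -4, 0, 0, 0, 0.7]
    - [0, 0, 0, 0, 0, 0, 0.7]
    - [0, 0, 0, 0, 0, 0, 0.7]

```text
t: 18.1
eef_pos: [0.57, -0.211, 0.1239]
ee_rot: [0.783, 0.622, -0.0, -0.0]
ft_force: [0.6, 0.5, 0.2]
finger_gap: 0.013
grasp_force: 0.0
```

```bash
python3 ck.py c4
python3 - <<'E'
from h import *
D=[cv2.imread('pics/c%d.png'%i).astype(int) for i in (3,4)]
d=abs(D[0]-D[1]).max(2)>60; d[:210]=0; ys,xs=np.where(d); print('changed px below row 210:',d.sum(), (xs.min(),xs.max(),ys.min(),ys.max()) if d.sum() else '')
print(r.hand_in())
E
```

```text
t 18.1 tcp rack mm [ -0.4 -11.4] z 123.9 tool y vs rack y -1.57 zaxis [-0.  0. -1.] gap 0.013 F [0.6 0.5 0.2] j [-0.48  0.52 -0.18  0.87  0.    1.32]
changed px below row 210: 6365 (np.int64(7), np.int64(406), np.int64(210), np.int64(257))
the job is handed in; nothing more can be done
None
```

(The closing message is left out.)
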